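# Close the service box: angle the tongued cover in, lay it flat, lock it with the taper pin

## Robot

A 6-joint arm with a two-finger parallel gripper is mounted at the origin on the work surface. World frame = base frame: x ahead of the robot, y to its left, z up, the work surface at z = 0. Lengths are in m, angles in rad, forces in N, time in s.
With the tool pointing down it reaches from about 0.3 to 0.75 m from the base axis. Payload 8.5 kg.
Tool frame: the origin (TCP) lies on the centre line of the jaws, within the pads' length; the fingertips stand 25 mm ahead of it and the grasp point (between the pads) lies 6 mm ahead of it; y points along the fingers, x is the direction in which the jaws open and shut, and the axes are right-handed (so a half turn about y gives the same grasp; the last joint's range is limited). The gripper opens to 85 mm and grips with 20 to 120 N. Pads are 22 mm wide; open, the fingers measure 114 mm over their backs; the gripper's body (76 mm by 85 mm) begins 54 mm behind the grasp point. The pads swing forward as they close: fully open they stand 13 mm farther back than shut.
Start: joints at [0.973, 0.381, 1.297, -0, 1.464, -0.215], TCP at [0.205, 0.51, 0.256] pointing down, gripper open.
Joint ranges: [-3.11, 3.11], [-0.89, 2.33], [0.22, 2.48], [-1.42, 4.56], [0.17, 2.85], [-2.88, 2.88]. Speed limits (rad/s): [2.39, 2.39, 3.14, 3.14, 3.14, 3.14].

## Interface

Orientations are given as a rotation vector (axis times angle).
In Python, from bench import robot gives the robot as it stands. The module is installed in compiled form; this text tells all that it offers. Calls block until the motion is done:
- robot.move_ptp(position, orientation): joint-space move of the TCP to a pose.
- robot.move_l(position, rot=None, max_speed=0.15, stop_force=None): straight line of the TCP; rot=None keeps the orientation; max_speed is the mean speed in m/s. With stop_force (N) it stops when the force on the tool has changed by that much, and returns True; else False.
- robot.set_joints(angles): joint-space move.
- robot.gripper_open() and robot.close_gripper(): open the fingers fully, or close them until they stop; the grip force is fixed at half the most.
- robot.pause(seconds).
- robot.ik(position, orientation): joint angles nearest the present ones, or None.
- robot.grab_frame(name): name is "scene" or "side" or "wrist"; returns (picture, depth): 400x640x3 uint8, red, green, blue; 400x640 float32, m along the optical axis (not along the pixel's ray), 0 where there is no reading.
- robot.camera_model(name): a dict with "fx", "fy", "cx", "cy" (pixels), "R" (3x3) and "t" (3): a world point X has camera coordinates R X + t; the wrist camera has in their place "hand_eye" (4x4, takes a point from camera to tool coordinates, whose origin is the TCP and whose axes are the tool frame's). Camera axes: x right, y down, z forward; pixel columns grow to the right and rows downward; lengths in m; the calibration is good to about 2 mm. The wrist camera is an equidistant fisheye: a pixel r from the principal point sees the ray r / f radians off the axis. A picture is of the moment at which its call begins: read the wrist's pose just before it. camera_model takes no time and is no camera call.
A pose or a line that the arm cannot do raises robot.IKError and nothing moves.
- robot.sign_off(): hands the job in, once; it reports no verdict.
Readings, each from a call of its own:
- robot.get_time_s(): time.
- robot.get_qpos(): joint angles.
- robot.get_joint_velocities(): joint speeds.
- robot.get_joint_torque(): joint torques, N m.
- robot.get_tcp_pos(): TCP position.
- robot.get_ee_rot(): TCP orientation.
- robot.get_ft_force(): force on the tool from outside, world axes, zero at the start.
- robot.get_moment(): the same for the moment, N m.
- robot.get_opening(): finger opening in m.
Only numpy, scipy, OpenCV 4.12 (cv2) and the standard library are available. Lean on these libraries where they do the work, as an engineer would, in place of code of your own. Each camera call takes 0.05 s, during which the arm holds its last target.

## Task

Close the grey service box on the bench with its cover board. With the board at a clear slant of some 20 to 35 degrees, slip its tongue under the lip of the box's groove, then lower it until it lies flat on its ledges, flush with the box's top. Then take the wide-flanged taper pin from the wooden stand, press it firmly home in the steel-jawed socket at the near end of the box, until friction holds it with its flange down on the box's top and over the board's edge, let go, and leave everything else on the bench as it is.

Things in the scene. Friction and masses are not known exactly. Their poses are not given: they have to be found in the camera images.
- board: Loose white cover board, 0.30 kg. Slab 120 (x) by 110 (y) by 14 mm (z); origin at the centre of the slab's underside; x points from the tongue edge to the free edge, y along the tongue, z out of the top. Starts on the sloping rack, z leaning 30 degrees from vertical, tongue edge lowest.
- rib (a point): Top centre of the wooden grip rib in the middle of the board's top, at (0, 0, 46) mm of the board. The rib is 14 mm (board x) by 64 mm (board y), from z = 14 to 46 mm; grip it across its 14 mm, square to the board. Board axes.
- tongue (a point): Middle of the lower front edge of the board's wooden tongue, at (-72, 0, 0) mm of the board. The tongue spans board x = -72 to -60 mm, 104 mm in y, and z = 0 to 6 mm, level with the underside. Board axes.
- box: Fixed grey box, 138 mm wide (y), 44 mm tall, from x = -100 to 107 mm, with an open well; z up, x from the groove end to the socket end, within 20 degrees of the way towards the robot. Origin on the table. The closed board has the box's axes, its origin at (0, 0, 30) mm of the box, and its top level with the box's top at 44 mm.
- groove (a point): Middle of the groove's inner corner (back wall and ledge), at (-74, 0, 30) mm of the box. A lip reaches over it to box x = -63 mm; its underside is 8.5 mm above the ledge at the back, 11 mm at the mouth, its top 14 mm. Box axes.
- seat (a point): Where the closed board's origin belongs, at (0, 0, 30) mm of the box. Ledges at this height carry the board at box x = -74 to -50 and 50 to 62 mm. Stop face at x = 62 mm, side walls at y = -59 and 59 mm, all 14 mm above the ledges: the board has 2 mm play each way in x, 4 mm in y, and goes in only tongue first and slanted. Box axes.
- socket (a point): Centre of the mouth of the vertical tapered steel socket, at (80, 0, 44) mm of the box; 17.5 mm across at the mouth, narrowing 1 mm in width for each 6 mm of depth, 34 mm deep. Four stiff sprung jaws grip the shank. Home: the pin's flange is down on the box's top, its origin at this point. Box axes.
- pin: Loose grey taper pin, 0.07 kg, upright in one of the stand's three holes, z up. Origin: centre of the underside of its flange (50 mm wide, 6 mm thick). Below: 32 mm tapered shank, 19 mm wide at the flange, 13.7 mm at the tip. Above: round knob 22 mm wide, from z = 6 to 36 mm. Set in without force it stops with its flange some 5 mm above the box; a push of 15 to 20 N takes it home.
- rack: Fixed grey sloping rack that holds the board at the start; about 150 by 110 mm, up to 85 mm tall. z up, x towards its high side; origin on the table, 50 mm below the board's starting origin.
- stand: Fixed wooden stand between box and rack, 200 (x) by 58 (y) by 45 mm tall, with square holes 23 mm wide at x = -65, 0 and 65 mm. Origin under its centre.
- stopper_a: Plain stopper without flange in another hole of the stand: head 29 mm wide and 20 mm tall; origin at the head's underside. Leave alone.
- stopper_b: The same as stopper_a. Leave alone.
- amber: Amber bottle, 56 mm wide, 125 mm tall, standing loose; origin at its foot. Leave alone.
- beaker: Glass beaker, 72 mm wide, 90 mm tall; origin at its foot. Leave alone.
- flask: Conical flask, 72 mm wide, 110 mm tall; origin at its foot. Leave alone.
- jar: White jar, 60 mm wide, 75 mm tall; origin at its foot. Leave alone.
- crucible: White ceramic crucible with lid, 78 mm wide, 68 mm tall; origin at its foot. Leave alone.

How it is judged:
By the outcome, as a careful person would: the job done as asked, in the order asked, and still so for the second after the job is handed in, with the robot touching nothing.
It also fails if it takes over 67 s, if anything falls off the work surface, if the arm or the gripper's body presses on something with over 40 N, if the wrist force passes 120 N, or if a joint passes its speed limit or range.

## Working session

There is one attempt and no reset: what is moved stays moved. The work goes in short steps, each a Python script; the robot and the scene stay as the last script left them, time stands still between calls to the robot, and variables do not carry over. Pictures are saved under pics/ and viewed, and the job is handed in when it is done.

```bash
mkdir -p pics
python3 - <<'E'
from bench import robot
import numpy as np, cv2
print(robot.get_time_s(), robot.get_tcp_pos(), robot.get_ee_rot(), robot.get_opening())
for n in ["scene","side","wrist"]:
    p,d=robot.grab_frame(n)
    cv2.imwrite(f"pics/{n}0.png",p[:,:,::-1]); np.savez(f"{n}0.npz",p=p,d=d)
    print(n,robot.camera_model(n))
E
```

```text
0.0 [0.20527842 0.5099754  0.25568423] [-1.36688302 -0.92171893  0.92401537] 0.0851644036088121
scene {'fx': 516.1524682046357, 'fy': 516.1524682046357, 'cx': 319.8122498832637, 'cy': 197.1600585373269, 'R': array([[-0.48650161,  0.87348465,  0.01845935],
       [ 0.62433267,  0.362357  , -0.69203044],
       [-0.61116684, -0.32514915, -0.72163226]]), 't': array([ 0.28318983, -0.30801983,  1.72763971])}
side {'fx': 512.5531681783733, 'fy': 512.5531681783733, 'cx': 316.9645329383172, 'cy': 194.11774270421105, 'R': array([[ 0.85252744, -0.52256844,  0.01091757],
       [-0.37735215, -0.6298034 , -0.67893521],
       [ 0.36166604,  0.57469113, -0.73411701]]), 't': array([-0.49245453,  0.28979205,  1.26589283])}
wrist {'fx': 309.70691628693146, 'fy': 309.70691628693146, 'cx': 320.6289937779993, 'cy': 196.2129663302234, 'hand_eye': array([[ 9.99999550e-01,  5.05855014e-04, -8.02683260e-04,
        -3.65944556e-04],
       [ 9.23023357e-04, -3.22885872e-01,  9.46437458e-01,
        -1.17037935e-01],
       [ 2.19585049e-04, -9.46437773e-01, -3.22886194e-01,
         8.32043391e-02],
       [ 0.00000000e+00,  0.00000000e+00,  0.00000000e+00,
         1.00000000e+00]])}
```

View pics/scene0.png

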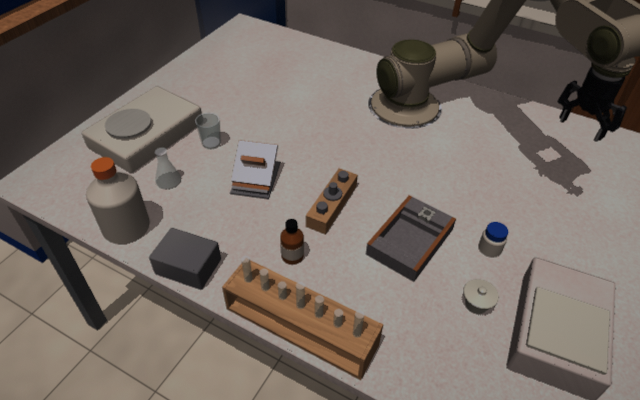

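View pics/side0.png

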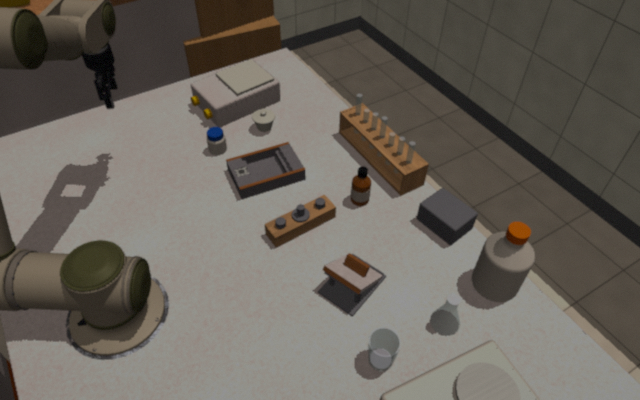

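View pics/wrist0.png

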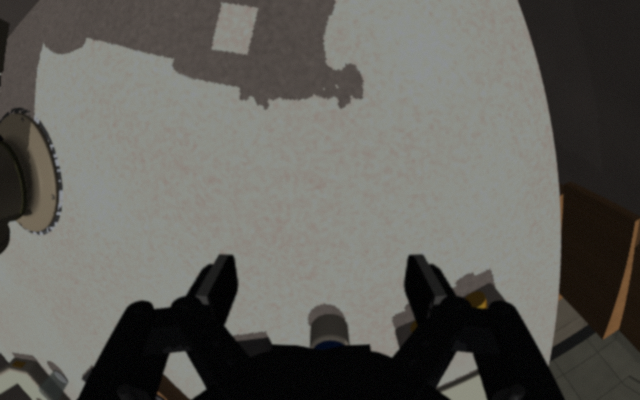

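The scene view shows the rack and board at about (255,168), the stand with the flanged pin in its middle hole at (333,188), and the box at (412,236) with its socket at (427,212). The wrist view is only useful from above. Next I'll build a height map from both fixed cameras.

```bash
cat > h.py <<'E'
import numpy as np, cv2
from scipy.spatial.transform import Rotation as Rn
from bench import robot
def cloud(name,p,d):
    m=robot.camera_model(name); v,u=np.mgrid[0:400,0:640]
    z=d.astype(float)
    c=np.stack([(u-m['cx'])/m['fx']*z,(v-m['cy'])/m['fy']*z,z],-1)
    return (c-m['t'])@m['R'], z>0
def wcloud(p,d,pos,rv):
    m=robot.camera_model('wrist'); v,u=np.mgrid[0:400,0:640]
    a=(u-m['cx'])/m['fx']; b=(v-m['cy'])/m['fy']; r=np.hypot(a,b)+1e-9
    z=d.astype(float); t=np.tan(np.minimum(r,1.5))/r
    c=np.stack([a*t*z,b*t*z,z],-1); H=m['hand_eye']
    X=c@H[:3,:3].T+H[:3,3]
    return X@Rn.from_rotvec(rv).as_matrix().T+pos,(z>0)&(r<1.3)
E
python3 - <<'E'
from h import *
for n in ["scene","side"]:
    f=np.load(n+"0.npz"); X,ok=cloud(n,f['p'],f['d'])
    np.save(n+"X.npy",X)
    tz=X[...,2][ok&(abs(X[...,2])<0.02)&(abs(X[...,0]-0.5)<.3)]
    print(n,"table z",np.median(tz),tz.std())
    x0,x1,y0,y1=0.25,0.8,-0.4,0.4; s=1000
    H=np.full((550,800),-1.); C=np.zeros((550,800,3),np.uint8)
    k=ok&(X[...,0]>x0)&(X[...,0]<x1)&(X[...,1]>y0)&(X[...,1]<y1)
    P=X[k];col=f['p'][k]; o=np.argsort(P[:,2])
    for q,c in zip(P[o],col[o]):
        i=int((x1-q[0])*s); j=int((y1-q[1])*s)
        C[max(i-1,0):i+2,max(j-1,0):j+2]=c[::-1]
    for k_ in range(0,8): cv2.putText(C,f"y{.4-.1*k_:.1f}",(k_*100,545),0,.4,(0,255,0)); cv2.line(C,(k_*100,0),(k_*100,550),(0,90,0),1)
    for k_ in range(0,6): cv2.putText(C,f"x{.8-.1*k_:.1f}",(0,k_*100+10),0,.4,(0,255,0)); cv2.line(C,(0,k_*100),(800,k_*100),(0,90,0),1)
    cv2.imwrite(f"pics/top_{n}.png",C)
E
```

```text
scene table z 4.5130625059638234e-05 0.0036175131075144966
side table z -0.0005415227663504215 0.00364201167517274
```

View pics/top_scene.png

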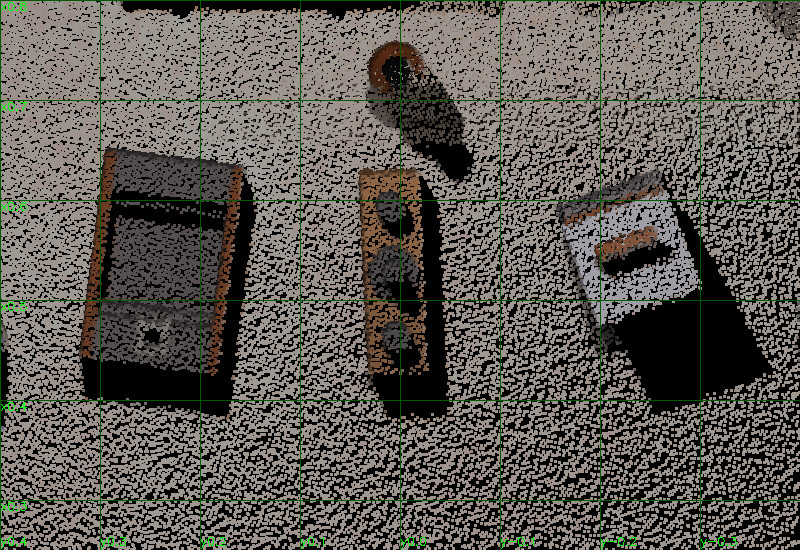

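View pics/top_side.png

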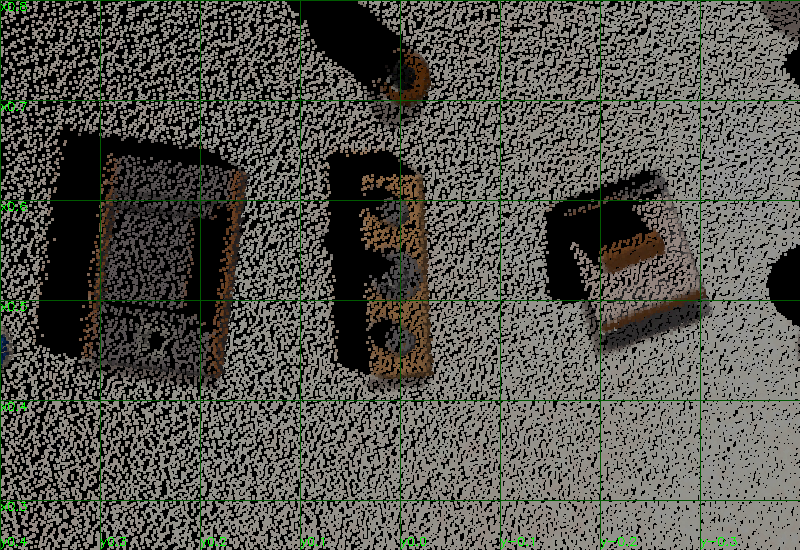

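Run:
```python
from h import *
for n in ["scene","side"]:
    f=np.load(n+"0.npz"); X=np.load(n+"X.npy");p=f['p'].astype(int)
    k=(X[...,0]>.42)&(X[...,0]<.66)&(X[...,1]>-.33)&(X[...,1]<-.13)&(X[...,2]>.02)
    P=X[k];c=p[k]
    w=(c.min(1)>110)&(c.max(1)-c.min(1)<40)
    A=P[w]; 
    for _ in range(4):
        m=A.mean(0);u,s,vt=np.linalg.svd(A-m);nn=vt[2]*np.sign(vt[2][2]); r=(A-m)@nn; A=A[abs(r)<.003]
    print(n,len(A),m,nn,"tilt",np.degrees(np.arccos(nn[2])),"down dir az",np.degrees(np.arctan2(nn[1],nn[0])),r.std(),"zrange",A[:,2].min(),A[:,2].max())
    br=(c[:,0]>c[:,2]+35)
    B=P[br]; print("brown height above plane pct", np.percentile((B-m)@nn,[0,5,25,50,75,95,100]))
    T=B[(B-m)@nn>.027]; print("ribtop",len(T),T.mean(0),T.min(0),T.max(0))
    L=B[(B-m)@nn<.005]; print("low brown",len(L),L.mean(0),L.min(0),L.max(0))
    a=P[:,2].argmax();print("max",P[a])
```

```text
scene 978 [ 0.54347735 -0.23134398  0.0614733 ] [0.46483746 0.16328427 0.87020939] tilt 29.517019147757257 down dir az 19.354934732149303 0.0015611727770381172 zrange 0.022093101043771702 0.09366478088839203
brown height above plane pct [-0.01386795 -0.01101702 -0.00783411 -0.00308181  0.03194183  0.03539753
  0.03806394]
ribtop 99 [ 0.55785142 -0.22558941  0.08987178] [ 0.5427886  -0.25635461  0.08388618] [ 0.57279212 -0.19546426  0.09572651]
low brown 126 [ 0.59010424 -0.21313887  0.02482742] [ 0.52253264 -0.26277761  0.02003254] [ 0.61448185 -0.16527047  0.07046858]
max [ 0.51669476 -0.29280456  0.09763032]
side 578 [ 0.53094784 -0.24317605  0.06882012] [0.47223367 0.17490283 0.86394697] tilt 30.237320874628953 down dir az 20.32329324705169 0.0011317678690095266 zrange 0.02816916497244751 0.09030260554730467
brown height above plane pct [-0.01351242 -0.0097421  -0.00421192  0.01268667  0.02516991  0.03216264
  0.03403777]
ribtop 100 [ 0.55309168 -0.23021758  0.08966176] [ 0.53766892 -0.26104764  0.08222724] [ 0.57086436 -0.20043631  0.09572279]
low brown 173 [ 0.49545741 -0.25205679  0.0834065 ] [ 0.47011661 -0.30451183  0.02051431] [ 0.60020041 -0.17431268  0.09564023]
max [ 0.47891146 -0.21502301  0.09573749]
```

Both cameras agree. The board's normal tilts 30° toward azimuth 20°, and the rib top is near (0.555, -0.228, 0.090). That puts the board origin at z≈0.050, which matches the spec. Next I'll check which tool flip the wrist can reach for the planned poses.

```bash
cat >> h.py <<'E'
def axes(yaw,tilt):
    "board axes; yaw = heading of horizontal part of x, tilt: z leans toward -x (tongue low)"
    return (Rn.from_euler('z',yaw)*Rn.from_euler('y',-tilt)).as_matrix()
def toolR(B,s):
    return np.stack([s*B[:,0],-B[:,2],s*B[:,1]],1)
def rv(R): return Rn.from_matrix(R).as_rotvec()
D=np.pi/180
E
python3 - <<'E'
from h import *
print(Rn.from_rotvec(robot.get_ee_rot()).as_matrix().round(2))
for s in (1,-1):
  for nm,p,y,t in [("box hover",(.55,.22,.30),174,0),("board",(.555,-.228,.09),200,30),("board hi",(.55,-.23,.25),200,30),("ins",(.56,.225,.09),174,25),("ins hi",(.55,.22,.2),174,30),("flat",(.55,.22,.08),174,0),("pin",(.53,0,.08),84,0),("pin",(.53,0,.15),84,0),("sock",(.47,.24,.08),84,0),("sock",(.47,.24,.08),174,0)]:
    q=robot.ik(np.array(p),rv(toolR(axes(y*D,t*D),s)))
    print(s,nm,None if q is None else np.round(q,2))
E
```

```text
[[ 0.37 -0.   -0.93]
 [ 0.93 -0.    0.37]
 [-0.   -1.    0.  ]]
1 box hover [ 0.18  0.43  1.09 -0.    1.62 -2.86]
1 board [-0.45  0.8   1.11 -0.37  1.61  2.4 ]
1 board hi [-0.45  0.65  0.93 -0.39  1.92  2.27]
1 ins None
1 ins hi [ 0.13  0.71  0.96  0.13  1.98 -2.88]
1 flat [ 0.18  0.63  1.42 -0.    1.1  -2.86]
1 pin [-0.22  0.54  1.6   0.    1.   -1.69]
1 pin [-0.22  0.45  1.52  0.    1.17 -1.69]
1 sock [ 0.25  0.54  1.61  0.    0.99 -1.22]
1 sock [ 0.25  0.54  1.61 -0.    0.99 -2.79]
-1 box hover [ 0.18  0.43  1.09 -0.    1.62  0.29]
-1 board [-0.45  0.8   1.11 -0.37  1.61 -0.74]
-1 board hi [-0.45  0.65  0.93 -0.39  1.92 -0.87]
-1 ins [0.14 0.79 1.1  0.11 1.68 0.24]
-1 ins hi [0.13 0.71 0.96 0.13 1.98 0.26]
-1 flat [ 0.18  0.63  1.42 -0.    1.1   0.29]
-1 pin [-0.22  0.54  1.6  -0.    1.    1.45]
-1 pin [-0.22  0.45  1.52 -0.    1.17  1.45]
-1 sock [ 0.25  0.54  1.61 -0.    0.99  1.92]
-1 sock [ 0.25  0.54  1.61 -0.    0.99  0.35]
```

Run:
```python
from h import *
from scipy.optimize import least_squares
# box top brown rails / grey rim from both cams at z 0.040..0.048
P=[];
for n in ["scene","side"]:
    f=np.load(n+"0.npz"); X=np.load(n+"X.npy");p=f['p'].astype(int)
    k=(X[...,0]>.40)&(X[...,0]<.68)&(X[...,1]>.12)&(X[...,1]<.36)&(X[...,2]>.040)&(X[...,2]<.048)
    A=X[k]; c=p[k]; print(n,len(A),np.median(A[:,2]))
    r=cv2.minAreaRect(A[:,:2].astype(np.float32)*1000); print(r)
    br=(c[:,0]>c[:,2]+25)
    r=cv2.minAreaRect(A[br][:,:2].astype(np.float32)*1000); print(" brown",r)
    k=(X[...,0]>.40)&(X[...,0]<.68)&(X[...,1]>-.06)&(X[...,1]<.06)&(X[...,2]>.041)&(X[...,2]<.049)
    A=X[k]; r=cv2.minAreaRect(A[:,:2].astype(np.float32)*1000); print(" stand",r)
    k=(X[...,0]>.40)&(X[...,0]<.68)&(X[...,1]>-.06)&(X[...,1]<.06)&(X[...,2]>.076)
    print(" knob",X[k].mean(0),X[k].min(0),X[k].max(0))
```

```text
scene 1753 0.043834237889509325
((539.1514892578125, 237.6092987060547), (140.15390014648438, 212.8294219970703), 82.68437957763672)
 brown ((537.0287475585938, 237.88272094726562), (140.12408447265625, 208.57347106933594), 82.69535827636719)
 stand ((527.2155151367188, 5.962024688720703), (203.58230590820312, 59.82941436767578), 2.757685422897339)
 knob [0.52923307 0.00635433 0.08056458] [ 0.51935453 -0.00385972  0.07619055] [0.54115787 0.01609438 0.08497586]
side 984 0.043256593289087444
((534.2310791015625, 236.34149169921875), (146.50743103027344, 208.2864532470703), 83.10478973388672)
 brown ((535.378662109375, 236.38302612304688), (145.28250122070312, 206.02015686035156), 81.83423614501953)
 stand ((524.215087890625, 4.119049072265625), (203.31607055664062, 63.264060974121094), 3.038731813430786)
 knob [0.52284365 0.00281637 0.08004053] [ 0.51205552 -0.00731373  0.07610522] [0.53390139 0.01669147 0.08345224]
```

The s=-1 flip suits every pose. The two fixed cameras differ by 3–5 mm, so I'll refine with wrist views on the way to the board.

```bash
cat >> h.py <<'E'
def wshot(tag):
    pos=np.array(robot.get_tcp_pos()); r=np.array(robot.get_ee_rot())
    p,d=robot.grab_frame("wrist"); np.savez(f"w_{tag}.npz",p=p,d=d,pos=pos,rv=r)
    cv2.imwrite(f"pics/w_{tag}.png",p[:,:,::-1]); return p,d,pos,r
E
python3 - <<'E'
from h import *
robot.move_ptp(np.array([.54,.19,.27]),rv(toolR(axes(172.7*D,0),-1))); robot.pause(.2); wshot("box"); print(robot.get_time_s())
robot.move_ptp(np.array([.53,-.045,.25]),rv(toolR(axes(180*D,0),-1))); robot.pause(.2);wshot("stand"); print(robot.get_time_s())
B=axes(200*D,30*D); rib=np.array([.555,-.228,.09])
# camera above board: back off along normal, shift so board is in view
robot.move_ptp(rib+B[:,2]*.15+B[:,1]*.04,rv(toolR(B,-1))); robot.pause(.2);wshot("board"); print(robot.get_time_s(), robot.get_ft_force())
E
```

```text
2.0917
3.275
4.425 [ 0.27262531  0.24245553 -0.02437494]
```

View pics/w_box.png

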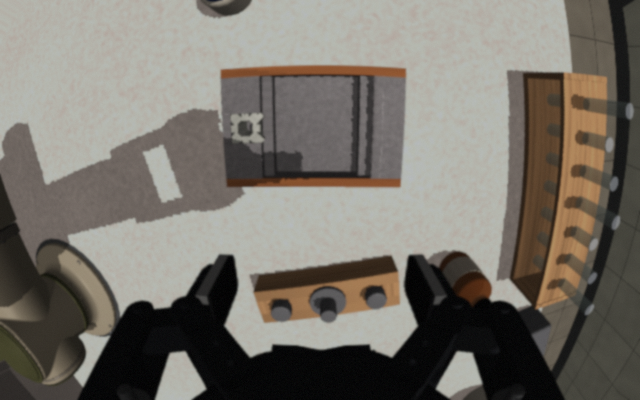

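View pics/w_stand.png

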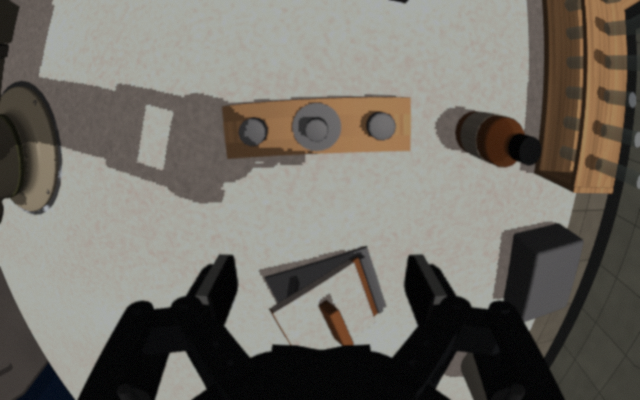

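View pics/w_board.png

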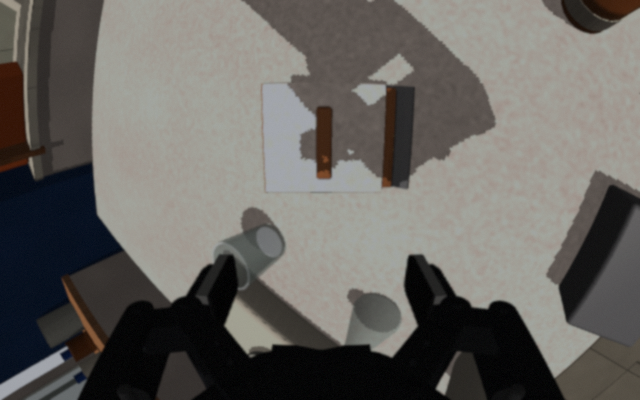

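Wrist views:
- **Box:** about (222–406, 69–187), socket at (248,127), groove end on the right.
- **Stand:** about (225–410, 97–157), pin at (316,127).
- **Board:** the slab spans (263–386, 83–192), rib at (324,143), tongue on the right.

No occlusion, so I'll measure from these.

```bash
cat >> h.py <<'E'
def load(t):
    f=np.load(f"w_{t}.npz"); X,ok=wcloud(f['p'],f['d'],f['pos'],f['rv']); return f,X,ok
def ray(u,v,pos,rvv):
    m=robot.camera_model('wrist'); a=(np.asarray(u,float)-m['cx'])/m['fx']; b=(np.asarray(v,float)-m['cy'])/m['fy']; r=np.hypot(a,b)+1e-9
    c=np.stack([np.sin(r)*a/r,np.sin(r)*b/r,np.cos(r)],-1); H=m['hand_eye']; R=Rn.from_rotvec(rvv).as_matrix()
    return (H[:3,3]@R.T+pos), c@H[:3,:3].T@R.T
def onplane(u,v,pos,rvv,n,d):
    o,r=ray(u,v,pos,rvv); n=np.asarray(n,float); t=(d-o@n)/(r@n); return o+t[...,None]*r
E
python3 - <<'E'
from h import *
R=lambda A:cv2.minAreaRect(A[:,:2].astype(np.float32)*1000)
for t in ("box","stand","board"):
    f,X,ok=load(t); k=ok&(abs(X[...,2])<.02)&(abs(X[...,0]-.5)<.25)&(abs(X[...,1])<.4); print(t,"table",np.median(X[k][:,2]),X[k][:,2].std())
f,X,ok=load("box");p=f['p'].astype(int)
k=ok&(X[...,0]>.40)&(X[...,0]<.68)&(X[...,1]>.14)&(X[...,1]<.34)&(X[...,2]>.040)&(X[...,2]<.049)
r=R(X[k]);print("box",np.median(X[k][:,2]),k.sum(),r)
for nm,t,y0,y1 in (("stand","stand",-.06,.06),("standB","box",-.06,.06)):
    f,X,ok=load(t)
    k=ok&(X[...,0]>.40)&(X[...,0]<.68)&(X[...,1]>y0)&(X[...,1]<y1)
    A=X[k&(X[...,2]>.041)&(X[...,2]<.049)]; print(nm,np.median(A[:,2]),R(A))
    A=X[k&(X[...,2]>.077)]; print(" knob",len(A),np.median(A,0),A.min(0),A.max(0))
    A=X[k&(X[...,2]>.0485)&(X[...,2]<.054)&(abs(X[...,0]-.527)<.035)]; print(" flange",len(A),cv2.minEnclosingCircle(A[:,:2].astype(np.float32)*1000),np.median(A[:,2]))
f,X,ok=load("board");p=f['p'].astype(int)
k=ok&(X[...,0]>.42)&(X[...,0]<.66)&(X[...,1]>-.33)&(X[...,1]<-.13)&(X[...,2]>.02)
P=X[k];n0=axes(200*D,30*D)[:,2]; h=P@n0; hh,e=np.histogram(h,80); m0=e[hh.argmax()]
A=P[abs(h-m0)<.006]
for _ in range(4):
    m=A.mean(0);vt=np.linalg.svd(A-m,full_matrices=False)[2];nn=vt[2]*np.sign(vt[2][2]);A=P[abs((P-m)@nn)<.003]
print("board plane",len(A),m,nn,np.degrees(np.arccos(nn[2])),np.degrees(np.arctan2(nn[1],nn[0])))
xb=-np.array([nn[0],nn[1],0]);xb-=nn*(xb@nn);xb/=np.linalg.norm(xb);yb=np.cross(nn,xb)
uv=np.stack([(A-m)@xb,(A-m)@yb],1); print("slab rect",cv2.minAreaRect((uv*1000).astype(np.float32)))
T=P[((P-m)@nn>.027)]; print("rib h",np.median((T-m)@nn)); tv=np.stack([(T-m)@xb,(T-m)@yb],1);rr=cv2.minAreaRect((tv*1000).astype(np.float32));print("rib rect",rr)
print("rib top centre",m+xb*rr[0][0]/1000+yb*rr[0][1]/1000+nn*np.median((T-m)@nn))
E
```

```text
box table -0.0003563941021569039 0.003550271822085664
stand table -0.00048249473065692383 0.001743031874845269
board table -0.0004048986127061227 0.0021804523273651144
box 0.04347010802393397 10216 ((536.2713012695312, 238.352783203125), (138.52333068847656, 208.288818359375), 82.78291320800781)
stand 0.044453583840619745 ((525.834228515625, 5.5027618408203125), (201.4529571533203, 59.083457946777344), 2.464419364929199)
 knob 35038 [ 0.52977421 -0.0328321   0.30558889] [ 0.45584752 -0.05865146  0.07739669] [0.60513273 0.01602077 0.33471718]
 flange 1392 ((525.6759643554688, 5.493709087371826), 25.389909744262695) 0.05044719283322725
standB 0.04450700996941573 ((525.6088256835938, 5.9270782470703125), (200.6593780517578, 60.99947738647461), 2.420553207397461)
 knob 171 [0.52556127 0.00759692 0.08034664] [ 0.51517686 -0.00400153  0.07712758] [0.53600359 0.01621932 0.08208616]
 flange 572 ((525.8434448242188, 6.093392848968506), 25.85005760192871) 0.05054129459866383
board plane 12111 [ 0.54115859 -0.23031341  0.06151528] [0.47229877 0.17000928 0.86488769] 30.13011645205359 19.796913840916975
slab rect ((-8.677131652832031, 2.6361236572265625), (139.78683471679688, 110.5843276977539), 0.21305936574935913)
rib h 0.23655004161175103
rib rect ((24.571062088012695, 21.789775848388672), (112.06654357910156, 55.412349700927734), 39.7967414855957)
rib top centre [ 0.64026556 -0.2177972   0.27843832]
```

Run:
```python
from h import *
f,X,ok=load("board");p=f['p'].astype(int)
m=np.array([ 0.54115859,-0.23031341,0.06151528]);nn=np.array([0.47229877,0.17000928,0.86488769])
xb=-np.array([nn[0],nn[1],0]);xb-=nn*(xb@nn);xb/=np.linalg.norm(xb);yb=np.cross(nn,xb)
h=(X-m)@nn; u=(X-m)@xb*1000; v=(X-m)@yb*1000
reg=ok&(abs(u)<110)&(abs(v)<90)
k=reg&(h>.028)&(h<.036); print("rib",k.sum(),np.median(h[k]),cv2.minAreaRect(np.stack([u[k],v[k]],1).astype(np.float32)))
brown=p[...,0]>p[...,2]+20
k=reg&(abs(h)<.003)&~brown
r=cv2.minAreaRect(np.stack([u[k],v[k]],1).astype(np.float32));print("slab",r)
print("u pct",np.percentile(u[k],[.2,99.8]),"v",np.percentile(v[k],[.2,99.8]))
k=reg&brown&(h<-.004)&(h>-.014); print("tongue",k.sum(),np.median(h[k]),cv2.minAreaRect(np.stack([u[k],v[k]],1).astype(np.float32)))
```

```text
rib 1114 0.03191309963294104 ((0.23224306106567383, 1.8001575469970703), (13.5115966796875, 61.888668060302734), 0.16772760450839996)
slab ((-9.440391540527344, 2.4244155883789062), (110.59927368164062, 140.90931701660156), 89.8379135131836)
u pct [-77.8017142   60.47023165] v [-52.30331278  56.46093324]
tongue 917 -0.007871544621631733 ((-66.53717041015625, 1.686279296875), (10.675060272216797, 103.26628875732422), 0.3055463433265686)
```

The measurements agree with the spec: box top 138.5×208 mm with yaw 172.8°, rib 13.5×62, tongue offset right. Now I'll grip the rib.

```bash
cat >> h.py <<'E'
GZ=.043
YB=172.78*D
XBX=np.array([np.cos(YB),np.sin(YB),0]); YBX=np.array([-np.sin(YB),np.cos(YB),0])
BO=np.array([.53627,.23835,0])-.0035*XBX
def bpt(x,y,z): return BO+XBX*x/1000+YBX*y/1000+np.array([0,0,z/1000])
def pose(xl,e,th,y=0,gz=GZ):
    B=axes(YB,th*D); O=bpt(xl,y,30+e)+B[:,0]*.072
    return O+B[:,2]*gz, rv(toolR(B,-1))
E
python3 - <<'E'
from h import *
m=np.array([ 0.54115859,-0.23031341,0.06151528]);nn=np.array([0.47229877,0.17000928,0.86488769])
B=axes(np.arctan2(nn[1],nn[0])+np.pi,np.arccos(nn[2]))
O=m+B[:,0]*.00023+B[:,1]*.0019-B[:,2]*.014
print("O",O)
r=rv(toolR(B,-1))
tgt=O+B[:,2]*GZ
robot.move_ptp(tgt+B[:,2]*.06,r)
print(robot.move_l(tgt,r,.08,stop_force=6), robot.get_tcp_pos()-tgt, robot.get_ft_force())
robot.close_gripper(); robot.pause(.2)
print("open",robot.get_opening(),robot.get_ft_force(),robot.get_time_s())
robot.move_l(tgt+B[:,2]*.05,r,.08)
robot.move_l(tgt+B[:,2]*.05+np.array([0,0,.10]),r,.15); robot.pause(.2)
print("open",robot.get_opening(),robot.get_ft_force(),robot.get_moment(),robot.get_time_s())
wshot("lift")
p,d=robot.grab_frame("scene");cv2.imwrite("pics/s_lift.png",p[:,:,::-1])
E
```

```text
O [ 0.53500275 -0.23454862  0.0495223 ]
False [ 4.50872750e-04 -9.12107800e-05  4.84206733e-04] [-0.49344203 -0.30005456 -0.10053648]
open 0.01308290193922886 [2.11786457 1.17369757 1.84422433] 6.6583
open 0.013208253377741206 [ 0.09031265 -0.30876006 -1.42740694] [ 0.18099469 -0.41104781 -0.06068415] 8.45
```

View pics/w_lift.png

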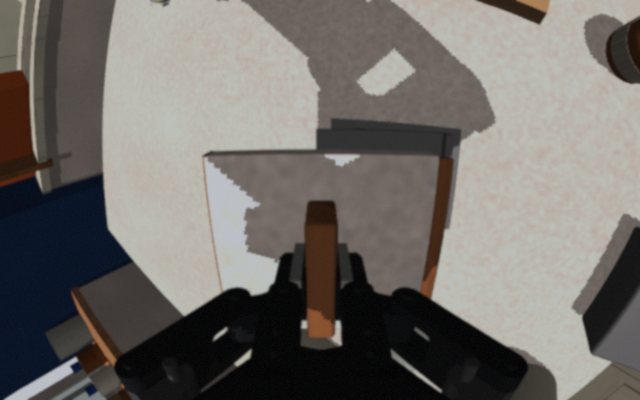

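View pics/s_lift.png

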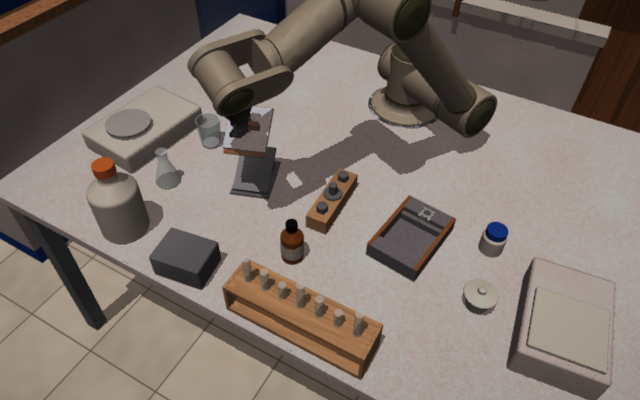

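The board is held by its rib (306–336, 200–335), with the tongue strip at right (440,200). Now I'll measure it relative to the tool.

```bash
cat >> h.py <<'E'
def boardintool(tag):
    f,X,ok=load(tag); R=Rn.from_rotvec(f['rv']).as_matrix(); Y=(X-f['pos'])@R  # tool coords
    # board coords relative to ideal: bx=-tx, by=-tz, bz=GZ-ty
    b=np.stack([-Y[...,0],-Y[...,2],GZ-Y[...,1]],-1); return f['p'].astype(int),b,ok
E
python3 - <<'E'
from h import *
p,b,ok=boardintool("lift")
k=ok&(abs(b[...,0])<.058)&(b[...,1]<.054)&(b[...,1]>-.02)&(abs(b[...,2]-.014)<.006)&(abs(b[...,0])>.02)
A=b[k]
for _ in range(3):
    m=A.mean(0);n=np.linalg.svd(A-m,full_matrices=False)[2][2];n*=np.sign(n[2]);A=A[abs((A-m)@n)<.002]
print(len(A),m,n,"tilt x,y deg",np.degrees(n[:2]), "z at rib", m[2]-(n[:2]@(-m[:2]))/n[2])
k=ok&(abs(b[...,0])<.08)&(abs(b[...,1])<.07)&(abs(b[...,2]-.014)<.004)
e=b[k]
print("far y edge pct",np.percentile(e[:,1],99.7),"x",np.percentile(e[:,0],[.3,99.7]))
E
```

```text
8623 [-5.18093877e-05  2.20555390e-04  1.38196345e-02] [ 3.72739707e-04 -5.63020720e-04  9.99999772e-01] tilt x,y deg [ 0.02135641 -0.03225871] z at rib 0.01381949098044169
far y edge pct 0.048291042918665934 x [-0.05943249  0.05978315]
```

Run:
```python
from h import *
p,b,ok=boardintool("lift")
k=ok&(abs(b[...,0])<.058)&(abs(b[...,1])<.07)&(abs(b[...,2]-.014)<.003)
e=b[k]; print(np.percentile(e[:,1],[.3,1]), e[:,1].min())
for x0 in (-.05,-.03,.03,.05):
    q=e[abs(e[:,0]-x0)<.006]; print(x0,np.percentile(q[:,1],.5))
k=ok&(abs(b[...,0])<.012)&(abs(b[...,1])<.07)&(abs(b[...,2]-.046)<.003);e=b[k];print("rib y",e[:,1].min(),e[:,1].max(),"x",np.percentile(e[:,0],[1,99]))
for th in (30,25,20,10,0):
    for xl in (-57,-69):
        P,r=pose(xl,1,th); print(th,xl,P.round(3),None if robot.ik(P,r) is None else np.round(robot.ik(P,r),2))
```

```text
[-0.05478208 -0.0544758 ] -0.05527052082675397
-0.05 -0.054601996120831046
-0.03 -0.054504672470686494
0.03 -0.05457087626013852
0.05 -0.054617874949726704
rib y -0.032362362536292134 0.03153249819875025 x [-0.00999528  0.00991349]
30 -57 [0.556 0.236 0.104] [0.15 0.81 1.04 0.14 1.8  0.27]
30 -69 [0.568 0.234 0.104] [0.15 0.83 1.   0.14 1.82 0.27]
25 -57 [0.55  0.237 0.1  ] [0.16 0.77 1.12 0.12 1.68 0.27]
25 -69 [0.561 0.235 0.1  ] [0.16 0.78 1.08 0.12 1.7  0.27]
20 -57 [0.544 0.237 0.096] [0.17 0.73 1.19 0.1  1.56 0.28]
20 -69 [0.556 0.236 0.096] [0.17 0.75 1.15 0.1  1.58 0.28]
10 -57 [0.533 0.239 0.086] [0.2  0.66 1.33 0.06 1.31 0.3 ]
10 -69 [0.545 0.237 0.086] [0.19 0.68 1.3  0.06 1.33 0.3 ]
0 -57 [0.525 0.24  0.074] [0.22 0.62 1.47 0.   1.06 0.35]
0 -69 [0.537 0.238 0.074] [0.22 0.63 1.44 0.   1.07 0.34]
```

The grasp is within 0.5 mm of ideal. Next: move over the box at a 25° slant and touch the tongue down on the groove ledge.

Run:
```python
from h import *
P,r=pose(-56,130,25); robot.move_ptp(P,r)
P,r=pose(-56,14,25); robot.move_l(P,r,.15); robot.pause(.3)
f0=np.array(robot.get_ft_force())
P,r=pose(-56,-4,25); hit=robot.move_l(P,r,.015,stop_force=4)
robot.pause(.1)
tp=np.array(robot.get_tcp_pos()); print(hit,"e at stop",(tp-P)[2]*1000-4,(tp-P)*1000,f0,robot.get_ft_force(),robot.get_time_s(),robot.get_opening())
p,d=robot.grab_frame("side");cv2.imwrite("pics/side_t.png",cv2.resize(p[100:240,180:380,::-1],None,fx=4,fy=4,interpolation=2))
p,d=robot.grab_frame("scene");cv2.imwrite("pics/sc_t.png",cv2.resize(p[150:300,330:490,::-1],None,fx=4,fy=4,interpolation=2))
wshot("t")
```

```text
True e at stop -0.7468624863451421 [-0.20990222  0.02422231  3.25313751] [-0.65200726 -0.46998797 -3.05696058] [-0.25870712 -0.30240644  6.70955837] 12.4583 0.013149382100970799
```

View pics/sc_t.png

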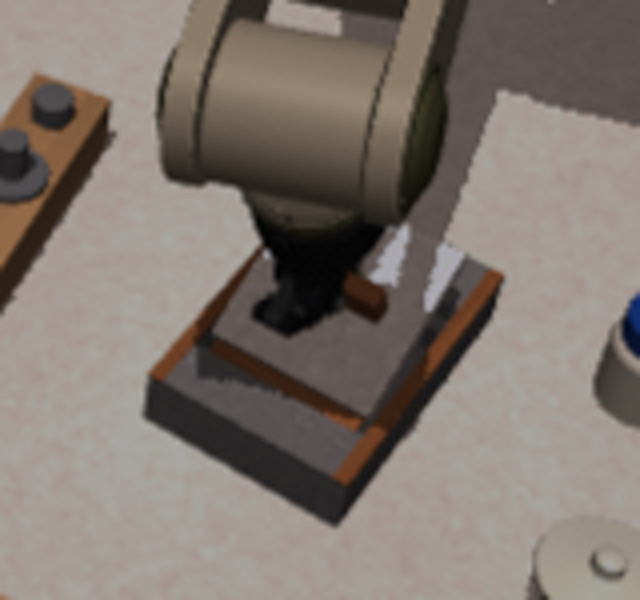

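View pics/w_t.png

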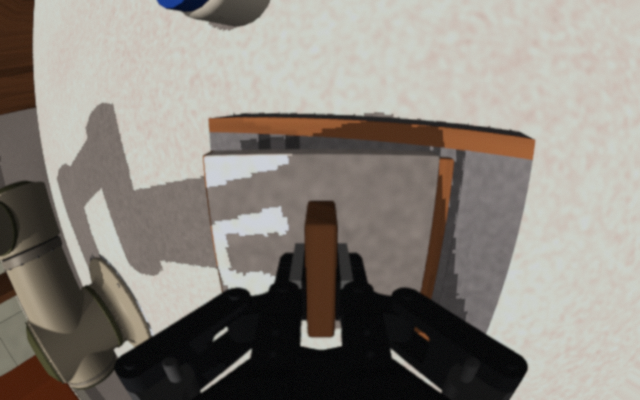

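The tongue touched the ledge at nominal e≈-0.7 mm with about 10 N, and it lies parallel to the lip. The wooden tongue shows at (445,230) with the lip just right of it. Now I'll back up about 1 mm and slide it under the lip.

Run:
```python
from h import *
P,r=pose(-56,.4,25); robot.move_l(P,r,.02); robot.pause(.3)
print("free f",robot.get_ft_force())
P,r=pose(-68.8,.4,25); hit=robot.move_l(P,r,.015,stop_force=5); robot.pause(.2)
tp=np.array(robot.get_tcp_pos()); d=(tp-P); print(hit,"dx",d@XBX*1000,"dy",d@YBX*1000,"dz",d[2]*1000,robot.get_ft_force(),robot.get_moment(),robot.get_time_s())
p,d=robot.grab_frame("scene");cv2.imwrite("pics/sc_t2.png",cv2.resize(p[190:300,350:470,::-1],None,fx=5,fy=5,interpolation=2))
wshot("t2")
```

```text
free f [-0.96130286  0.07592624 -2.40997111]
False dx 0.020470210225496277 dy -0.009039790874248083 dz 0.04239407098330372 [ 0.31172271  0.11456938 -1.57448639] [-0.0908971  -0.32108243  0.03163572] 14.3583
```

View pics/sc_t2.png

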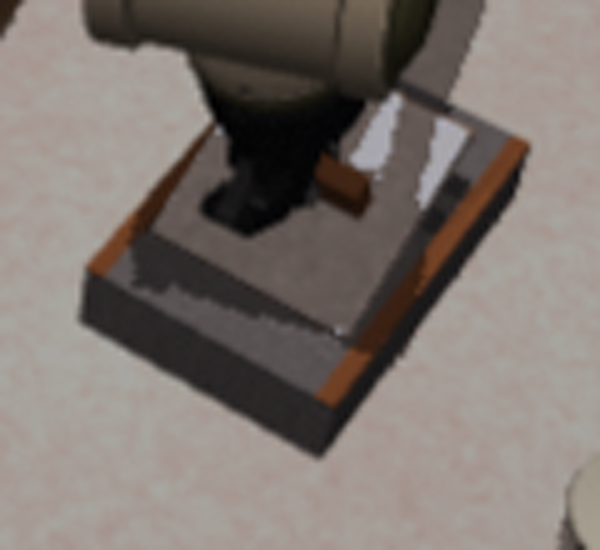

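View pics/w_t2.png

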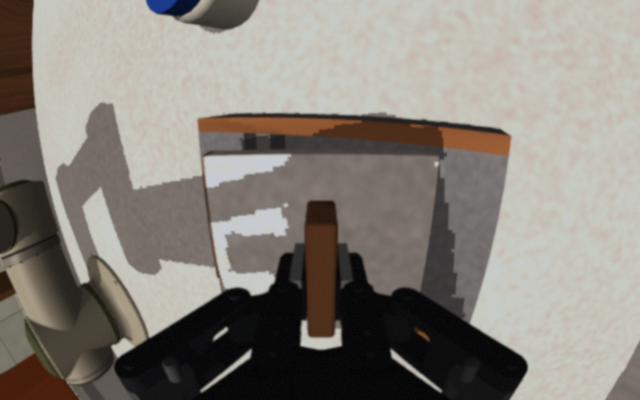

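The tongue has gone under the lip with no contact and is no longer visible. I'll probe for the lip face to calibrate x.

Run:
```python
from h import *
P,r=pose(-72.5,.4,25); hit=robot.move_l(P,r,.008,stop_force=4)
tp=np.array(robot.get_tcp_pos()); d=(tp-P); print(hit,"xl",-72.5+d@XBX*1000,"dz",d[2]*1000,robot.get_ft_force(),robot.get_time_s())
```

```text
True xl -69.8551194451277 dz -0.5614701608235989 [-0.51131628  0.13661807  0.03336945] 14.7917
```

Run:
```python
from h import *
for th,xl,e in [(25,-69,.3),(20,-69.9,.2),(15,-70.9,.1),(10,-71.6,.1),(7,-71.9,.1),(4,-72,.1),(2,-72,.1)]:
    P,r=pose(xl,e,th); hit=robot.move_l(P,r,.03,stop_force=8); 
    robot.pause(.1); tp=np.array(robot.get_tcp_pos()); d=tp-P
    print(th,hit,"dx %.2f dy %.2f dz %.2f"%(d@XBX*1000,d@YBX*1000,d[2]*1000),np.round(robot.get_ft_force(),1),np.round(robot.get_moment(),2),robot.get_time_s())
    if hit: break
wshot("t3")
```

```text
25 False dx 0.01 dy 0.04 dz -0.18 [-0.5 -0.  -1.9] [-0.07 -0.35  0.03] 15.1417
20 False dx -0.36 dy 0.07 dz -0.04 [-0.2  0.2 -2.4] [-0.02 -0.26  0.01] 15.6167
15 False dx -0.55 dy 0.08 dz -0.04 [-0.1  0.  -1.8] [-0.04 -0.29  0.05] 16.0917
10 False dx -0.63 dy 0.06 dz 0.06 [-0.3  1.1 -3.4] [-0.05 -0.15 -0.02] 16.5667
7 False dx -0.55 dy 0.02 dz 0.15 [-0.1 -0.  -2. ] [-0.03 -0.11  0.01] 16.9583
4 False dx -0.75 dy 0.02 dz 0.18 [ 3.2 -0.9 -3.2] [-0.07 -0.72  0.02] 17.35
2 False dx -0.89 dy 0.02 dz 0.22 [ 4.9 -1.1 -3.4] [-0.18 -1.06 -0.02] 17.7
```

View pics/w_t3.png

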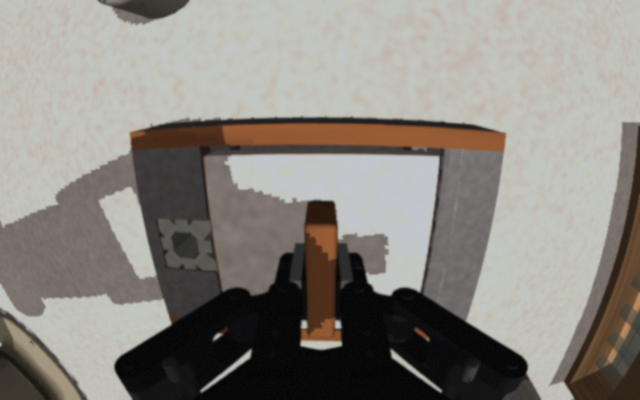

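The board is nearly flat with the tongue under the lip. A 5 N force along world +x suggests the free edge is rubbing the stop face, so I'll shift 1 mm toward the groove and compare.

Run:
```python
from h import *
robot.pause(.2)
for xl in (-72,-73,-73.6):
    P,r=pose(xl,.1,2); hit=robot.move_l(P,r,.01,stop_force=8); robot.pause(.2)
    tp=np.array(robot.get_tcp_pos()); d=tp-P
    a=np.degrees((Rn.from_rotvec(r).inv()*Rn.from_rotvec(robot.get_ee_rot())).as_rotvec())
    print(xl,hit,"dx %.2f dy %.2f dz %.2f"%(d@XBX*1000,d@YBX*1000,d[2]*1000),a.round(2),np.round(robot.get_ft_force(),1),np.round(robot.get_moment(),2),robot.get_opening(),robot.get_time_s())
```

```text
-72 False dx -0.90 dy 0.02 dz 0.22 [ 0.02  0.01 -0.05] [ 5.3  0.2 -4.3] [-0.19 -1.11 -0.  ] 0.012921326500373335 18.4
-73 False dx -0.10 dy -0.02 dz 0.11 [ 0.   -0.   -0.01] [ 2.9 -1.8 -2.8] [-0.1  -0.66 -0.04] 0.013188002010588121 18.85
-73.6 False dx 0.23 dy -0.01 dz -0.05 [-0.01 -0.    0.03] [ 0.5 -0.6 -2.8] [-0.02 -0.15 -0.05] 0.012946713274528633 19.3
```

Run:
```python
from h import *
p,d,pos,r=wshot("t4")
c=p[110:330,120:520,::-1]; c=cv2.convertScaleAbs(c,alpha=1.8,beta=10)
cv2.imwrite("pics/w_t4c.png",cv2.resize(c,None,fx=2,fy=2,interpolation=cv2.INTER_CUBIC))
P,b,ok=boardintool("t4")
# box points in tool/board coordinates on row near v=180
for v in (165,180,200):
    print(v,[(u,*(b[v,u]*1000).round(1)) for u in list(range(196,220,2))+list(range(426,448,2))])
```

```text
165 [(196, np.float64(66.2), np.float64(-48.4), np.float64(8.2)), (198, np.float64(64.8), np.float64(-48.5), np.float64(8.8)), (200, np.float64(63.7), np.float64(-48.4), np.float64(8.6)), (202, np.float64(63.8), np.float64(-47.7), np.float64(5.5)), (204, np.float64(59.3), np.float64(-49.6), np.float64(13.7)), (206, np.float64(58.0), np.float64(-49.6), np.float64(14.2)), (208, np.float64(56.7), np.float64(-49.7), np.float64(14.7)), (210, np.float64(56.3), np.float64(-49.3), np.float64(13.0)), (212, np.float64(54.7), np.float64(-49.6), np.float64(14.2)), (214, np.float64(53.4), np.float64(-49.6), np.float64(14.7)), (216, np.float64(52.7), np.float64(-49.4), np.float64(13.6)), (218, np.float64(51.7), np.float64(-49.3), np.float64(13.5)), (426, np.float64(-53.0), np.float64(-49.4), np.float64(13.6)), (428, np.float64(-53.9), np.float64(-49.6), np.float64(14.1)), (430, np.float64(-55.0), np.float64(-49.6), np.float64(14.0)), (432, np.float64(-56.1), np.float64(-49.6), np.float64(14.0)), (434, np.float64(-57.9), np.float64(-49.2), np.float64(12.3)), (436, np.float64(-58.7), np.float64(-49.
[... 2509 characters left out ...]
13.2)), (426, np.float64(-54.6), np.float64(-31.0), np.float64(14.5)), (428, np.float64(-56.3), np.float64(-30.5), np.float64(13.0)), (430, np.float64(-57.2), np.float64(-30.7), np.float64(13.6)), (432, np.float64(-58.4), np.float64(-30.7), np.float64(13.6)), (434, np.float64(-59.4), np.float64(-30.8), np.float64(13.9)), (436, np.float64(-61.3), np.float64(-30.2), np.float64(12.3)), (438, np.float64(-62.1), np.float64(-30.5), np.float64(12.9)), (440, np.float64(-63.0), np.float64(-30.7), np.float64(13.6)), (442, np.float64(-64.4), np.float64(-30.6), np.float64(13.2)), (444, np.float64(-65.8), np.float64(-30.4), np.float64(12.7)), (446, np.float64(-67.0), np.float64(-30.3), np.float64(12.6))]
```

View pics/w_t4c.png

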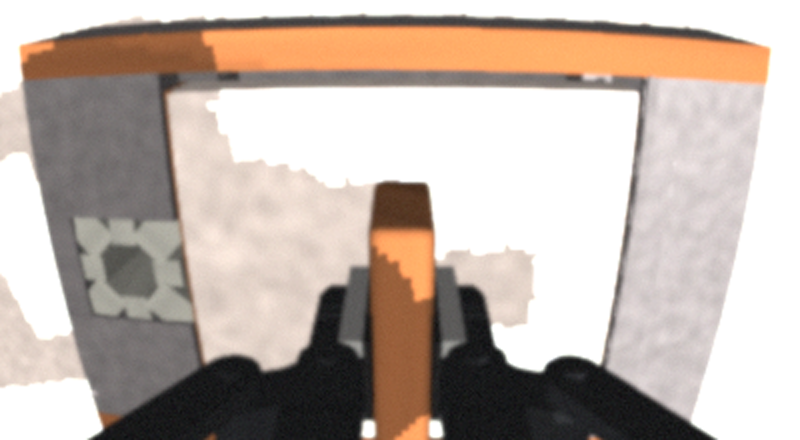

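Run:
```python
from h import *
P,b,ok=boardintool("t4")
for v in (195,215,225,235,245,255,265,275):
    print(v,[(u,*(b[v,u,[0,2]]*1000).round(1).tolist()) for u in range(203,224,2)])
c=np.load("w_t4.npz")['p'][200:290,150:240,::-1]
cv2.imwrite("pics/jaw.png",cv2.resize(cv2.convertScaleAbs(c,alpha=1.6,beta=10),None,fx=6,fy=6,interpolation=cv2.INTER_CUBIC))
```

```text
195 [(203, 63.5, 9.5), (205, 63.5, 6.6), (207, 59.3, 14.0), (209, 58.3, 13.7), (211, 56.9, 14.4), (213, 55.8, 14.2), (215, 55.0, 13.5), (217, 53.6, 14.1), (219, 52.5, 14.1), (221, 51.7, 13.1), (223, 50.5, 13.6)]
215 [(203, 66.5, 6.3), (205, 64.0, 9.2), (207, 63.7, 7.0), (209, 59.6, 14.1), (211, 58.7, 13.4), (213, 57.0, 14.6), (215, 56.0, 14.4), (217, 54.9, 14.2), (219, 53.7, 14.3), (221, 52.6, 14.4), (223, 51.8, 13.2)]
225 [(203, 67.3, 6.4), (205, 65.9, 6.8), (207, 64.3, 7.7), (209, 63.7, 6.1), (211, 59.7, 12.9), (213, 58.2, 13.7), (215, 57.0, 13.7), (217, 55.8, 13.8), (219, 54.2, 15.0), (221, 53.8, 13.0), (223, 52.0, 14.7)]
235 [(203, 67.5, 8.4), (205, 67.0, 6.5), (207, 68.2, 0.7), (209, 66.6, 1.3), (211, 65.9, 0.0), (213, 59.5, 12.7), (215, 57.7, 14.2), (217, 56.5, 14.2), (219, 55.4, 13.8), (221, 54.3, 13.8), (223, 53.2, 13.5)]
245 [(203, 69.3, 6.7), (205, 67.8, 7.2), (207, 66.6, 7.0), (209, 64.9, 8.0), (211, 64.9, 5.0), (213, 60.0, 13.6), (215, 58.8, 13.6), (217, 57.5, 13.9), (219, 56.1, 14.3), (221, 55.0, 14.0), (223, 54.1, 13.4)]
255 [(203, 69.7, 8.5), (205, 69.0, 7.0), (207, 67.6, 7.2), (209, 66.6, 6.6), (211, 66.2, 4.4), (213, 64.8, 4.5), (215, 59.4, 14.7), (217, 58.4, 14.1), (219, 57.2, 13.9), (221, 55.9, 14.3), (223, 55.1, 13.0)]
265 [(203, 71.6, 7.0), (205, 70.2, 7.1), (207, 68.9, 7.0), (209, 67.6, 6.9), (211, 66.1, 7.4), (213, 64.9, 7.0), (215, 63.3, 7.7), (217, 59.6, 13.5), (219, 58.4, 13.6), (221, -0.0, 160.0), (223, 55.6, 14.3)]
275 [(203, 72.4, 8.3), (205, 70.9, 8.5), (207, 69.7, 8.3), (209, 68.2, 8.4), (211, 66.5, 9.2), (213, 65.6, 8.3), (215, 63.9, 9.2), (217, 63.6, 6.8), (219, 59.5, 13.6), (221, 58.0, 14.1), (223, 56.8, 14.0)]
```

View pics/jaw.png

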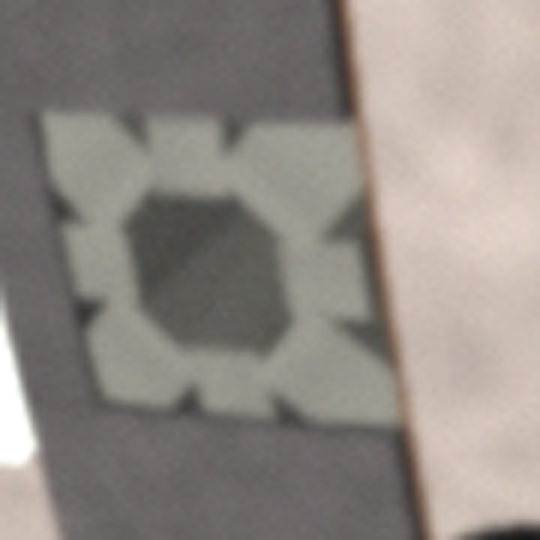

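The gaps are about 3.5 mm at the stop face and 1 mm at the lip, and no contact is visible. The board fits, so I'll lower it the last 2°.

Run:
```python
from h import *
for th,xl,e in [(1,-73,.0),(0,-73,-.2),(0,-73,-1.2)]:
    P,r=pose(xl,e,th); hit=robot.move_l(P,r,.01,stop_force=8); robot.pause(.2)
    tp=np.array(robot.get_tcp_pos()); d=tp-P
    print(th,hit,"dx %.2f dy %.2f dz %.2f"%(d@XBX*1000,d@YBX*1000,d[2]*1000),np.round(robot.get_ft_force(),1),np.round(robot.get_moment(),2),robot.get_opening(),robot.get_time_s())
    if hit: break
wshot("t5")
P,b,ok=boardintool("t5")
for v in (165,195,250,):
    print(v,[(u,*(b[v,u,[0,2]]*1000).round(1).tolist()) for u in range(195,225,3)],[(u,*(b[v,u,[0,2]]*1000).round(1).tolist()) for u in range(426,452,3)])
```

```text
1 False dx -0.20 dy 0.01 dz 0.02 [ 3.7 -0.3 -3.7] [-0.08 -0.65  0.02] 0.013352841410674634 19.8917
0 False dx -0.23 dy -0.02 dz 0.06 [ 5.2 -1.  -2.8] [-0.07 -0.95 -0.01] 0.012747238441991488 20.4083
0 False dx -0.30 dy -0.06 dz 0.82 [ 3.7 -0.7  6.2] [-0.2  -0.33 -0.04] 0.013245876598259607 20.8583
165 [(195, 63.8, 15.0), (198, 63.0, 12.9), (201, 63.4, 8.0), (204, 59.7, 12.7), (207, 57.5, 14.0), (210, 55.9, 14.0), (213, 54.2, 14.1), (216, 52.8, 13.6), (219, -0.0, 160.0), (222, 49.6, 13.4)] [(426, -53.0, 13.5), (429, -55.0, 12.7), (432, -56.1, 14.1), (435, -58.2, 12.9), (438, -62.9, 5.4), (441, -61.8, 12.4), (444, -63.2, 13.1), (447, -64.6, 13.9), (450, -66.3, 13.8)]
195 [(195, 66.4, 13.6), (198, 64.8, 13.3), (201, 63.6, 12.2), (204, 63.7, 7.7), (207, 59.4, 13.9), (210, 57.5, 14.3), (213, 56.2, 13.3), (216, 54.3, 13.8), (219, 52.8, 13.2), (222, 51.2, 13.2)] [(426, -54.8, 13.1), (429, -56.0, 14.6), (432, -57.7, 14.4), (435, -63.3, 5.0), (438, -61.4, 13.7), (441, -62.7, 14.9), (444, -64.5, 14.7), (447, -66.6, 13.9), (450, -68.4, 13.8)]
250 [(195, 72.0, 13.3), (198, 70.6, 12.2), (201, 67.9, 13.8), (204, 66.3, 13.1), (207, 64.9, 12.2), (210, 64.3, 9.0), (213, 60.5, 13.7), (216, 58.8, 13.2), (219, 57.1, 13.1), (222, 55.1, 13.4)] [(426, -58.6, 14.7), (429, -62.0, 10.9), (432, -62.3, 14.5), (435, -64.1, 14.7), (438, -66.4, 13.6), (441, -68.5, 13.3), (444, -70.5, 13.1), (447, -72.4, 13.2), (450, -74.3, 13.3)]
```

The board is flat, level with the box top, and seated with about 9 N on the ledges. I'll release it, back off and inspect.

Run:
```python
from h import *
P,r=pose(-73,-.3,0); robot.move_l(P,r,.01); robot.pause(.1)
robot.gripper_open(); robot.pause(.2)
tp=np.array(robot.get_tcp_pos()); robot.move_l(tp+[0,0,.09],None,.12)
v=np.array([.54,.19,.27]); robot.move_ptp(v,rv(toolR(axes(YB,0),-1))); robot.pause(.2); wshot("closed"); print(robot.get_time_s())
f,X,ok=load("closed"); Y=(X-BO)@np.stack([XBX,YBX,[0,0,1]],1)*1000
p=f['p'].astype(int)
def reg(a,b,c,d): 
    k=ok&(Y[...,0]>a)&(Y[...,0]<b)&(Y[...,1]>c)&(Y[...,1]<d)&(Y[...,2]<60); A=Y[k]; return len(A),np.median(A[:,2]).round(2)
for n,q in dict(tongueend=(-56,-45,-45,45),freeend=(40,56,-45,45),yneg=(-50,50,-52,-40),ypos=(-50,50,40,52),boxsock=(66,104,30,60),boxsock2=(66,104,-60,-30),boxlip=(-96,-68,-60,60)).items(): print(n,reg(*q))
k=ok&(abs(Y[...,0])<12)&(abs(Y[...,1])<45)&(Y[...,2]>70)&(Y[...,2]<82); print("rib",Y[k].mean(0),Y[k].min(0),Y[k].max(0))
c=p[40:220,200:430,::-1].astype(np.uint8); cv2.imwrite("pics/closed_c.png",cv2.resize(cv2.convertScaleAbs(c,alpha=1.6),None,fx=3,fy=3,interpolation=2))
```

```text
23.8417
tongueend (773, np.float64(43.43))
freeend (1112, np.float64(43.52))
yneg (995, np.float64(43.42))
ypos (877, np.float64(43.5))
boxsock (790, np.float64(43.53))
boxsock2 (864, np.float64(43.45))
boxlip (2526, np.float64(43.43))
rib [-1.50941416  0.13586278 75.20862586] [ -8.60831688 -30.60587143  72.13020613] [ 5.78189191 31.81145186 77.74269508]
```

View pics/closed_c.png

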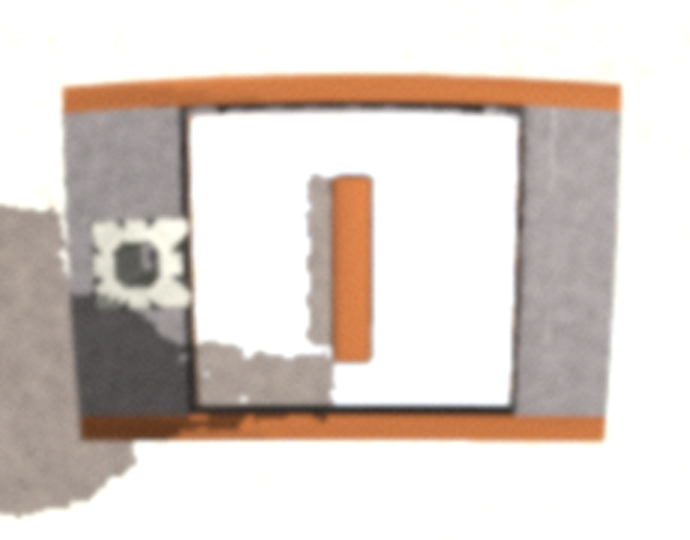

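The board is flush within 0.1 mm all round, centred at x=-1.5 mm. The socket is visible at about (246,128). Next I'll locate it by ray and compare it with the box frame, and recompute the pin the same way.

Run:
```python
from h import *
f=np.load("w_closed.npz"); W=f['p'].astype(int)
c=f['p'][100:160,215:280,::-1]; cv2.imwrite("pics/sock.png",cv2.resize(cv2.convertScaleAbs(c,alpha=1.8),None,fx=9,fy=9,interpolation=2))
for u,v in ((245.7,128),(246,127.5)):
    X=onplane(u,v,f['pos'],f['rv'],[0,0,1],.044); print(X, "box",(X-BO)@XBX*1000,(X-BO)@YBX*1000)
print("nominal",bpt(80,0,44))
g=np.load("w_stand.npz")
c=g['p'][90:165,270:360,::-1]; cv2.imwrite("pics/pin.png",cv2.resize(cv2.convertScaleAbs(c,alpha=1.8),None,fx=7,fy=7,interpolation=2))
G,X,ok=load("stand")
k=ok&(abs(X[...,0]-.5257)<.03)&(abs(X[...,1]-.0055)<.03)&(X[...,2]>.076)&(X[...,2]<.09); A=X[k]; print("knob",len(A),np.median(A,0),cv2.minEnclosingCircle(A[:,:2].astype(np.float32)*1000))
```

```text
[0.46124413 0.24720309 0.044     ] box 79.04363853594292 0.6463202313056575
[0.46168556 0.24770827 0.044     ] box 78.66919250887186 0.08967270874719185
nominal [0.46037658 0.24796448 0.044     ]
knob 412 [0.52573016 0.0057428  0.08031797] ((525.5632934570312, 5.951773166656494), 11.12227725982666)
```

View pics/sock.png

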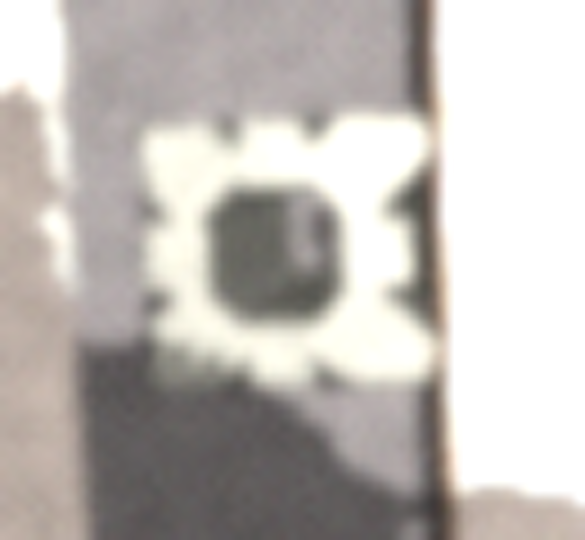

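View pics/pin.png

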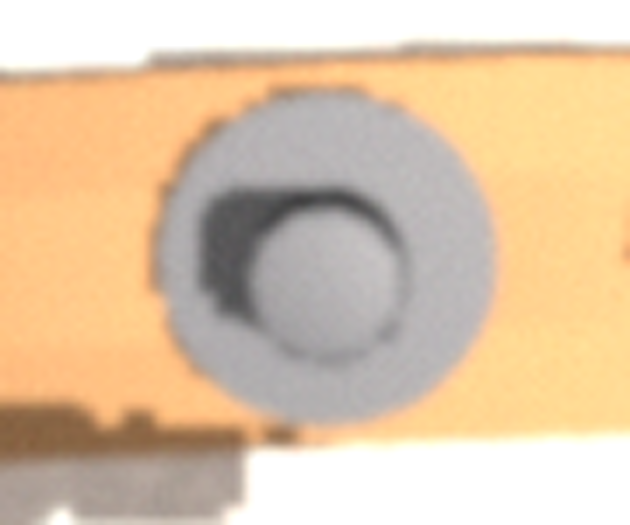

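The socket measures about (79.1, 1.0) mm in box coordinates against nominal (80, 0), so I'll use the mean. The pin is at (525.7, 5.7). Its jaws go across the stand, clear of the stoppers.

```bash
cat >> h.py <<'E'
SK=bpt(79.6,.4,44)
RS=rv(toolR(axes(YB-90*D,0),-1))
E
python3 - <<'E'
from h import *
r=rv(toolR(axes(92.4*D,0),-1)); pin=np.array([.5257,.0056,.045]); t=pin+[0,0,.034]
robot.move_ptp(t+[0,0,.07],r)
print(robot.move_l(t,r,.08,stop_force=6),robot.get_tcp_pos()-t)
robot.close_gripper(); robot.pause(.2); print("open",robot.get_opening(),robot.get_ft_force())
robot.move_l(t+[0,0,.12],r,.12); robot.pause(.2); print("open",robot.get_opening(),robot.get_ft_force(),robot.get_time_s())
S=SK+[0,0,.034]
robot.move_ptp(S+[0,0,.06],RS); robot.pause(.2); wshot("pinhold")
p,d=robot.grab_frame("scene");cv2.imwrite("pics/sc_p.png",cv2.resize(p[130:280,330:490,::-1],None,fx=4,fy=4,interpolation=2))
print(robot.get_time_s(),robot.get_ft_force())
E
```

```text
False [ 2.59198178e-04 -1.60874990e-05  4.36446951e-04]
open 0.020196247492075537 [-1.14713594 -0.42050612  6.29345805]
open 0.019602867317613726 [ 0.03679751  0.74300082 -0.91673413] 28.0167
29.325 [ 0.55792894  0.17480523 -0.91715912]
```

View pics/sc_p.png

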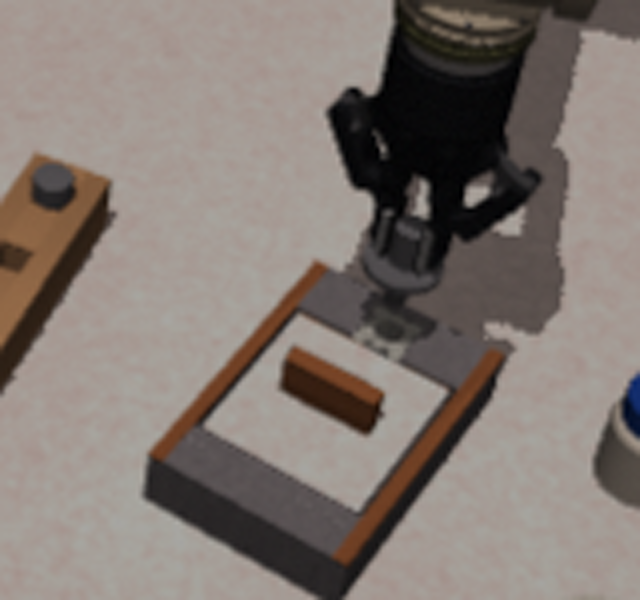

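View pics/w_pinhold.png

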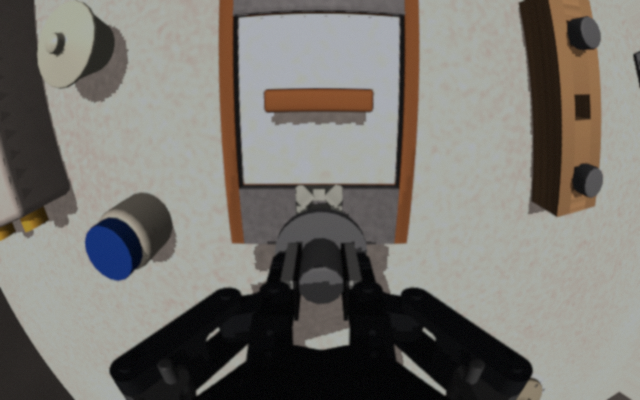

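The pin is held upright, its hole in the stand is empty, and it sits over the socket. Now I'll lower it gently to first contact.

Run:
```python
from h import *
S=SK+[0,0,.034]
robot.move_l(S+[0,0,.036],RS,.08); robot.pause(.2); print(robot.get_ft_force())
hit=robot.move_l(S+[0,0,-.001],RS,.03,stop_force=6); robot.pause(.2)
d=np.array(robot.get_tcp_pos())-S
print(hit,"dx %.2f dy %.2f dz %.2f"%(d@XBX*1000,d@YBX*1000,d[2]*1000),np.round(robot.get_ft_force(),1),np.round(robot.get_moment(),2),robot.get_time_s())
```

```text
[-0.32401581 -0.06242705 -1.17469043]
True dx 0.41 dy -0.46 dz 4.40 [ 1.3  2.3 -3.3] [ 0.42 -0.28 -0.01] 31.1333
```

It stops 4.4 mm high, as the spec predicts, and has self-centred on the nominal (80, 0). Now I'll press it home along that axis.

Run:
```python
from h import *
S=bpt(80,0,44)+[0,0,.034]
hit=robot.move_l(S+[0,0,-.006],RS,.012,stop_force=30); 
for i in range(2):
    d=np.array(robot.get_tcp_pos())-S
    print(hit,"dx %.2f dy %.2f dz %.2f"%(d@XBX*1000,d@YBX*1000,d[2]*1000),np.round(robot.get_ft_force(),1),np.round(robot.get_moment(),2),robot.get_opening(),robot.get_time_s()); robot.pause(.15)
wshot("press")
f,X,ok=load("press"); Y=(X-BO)@np.stack([XBX,YBX,[0,0,1]],1)*1000
c=f['p'][180:330,210:430,::-1]; cv2.imwrite("pics/press.png",cv2.resize(cv2.convertScaleAbs(c,alpha=1.5),None,fx=3.5,fy=3.5,interpolation=2))
```

```text
True dx -0.12 dy -0.28 dz 0.31 [-1.9  0.1  6.3] [-0.03  0.24 -0.02] 0.020298793902973487 31.7167
True dx -0.13 dy -0.28 dz 0.30 [-1.6 -0.5  6. ] [-0.11  0.22  0.05] 0.0203863090789122 31.8667
```

View pics/press.png

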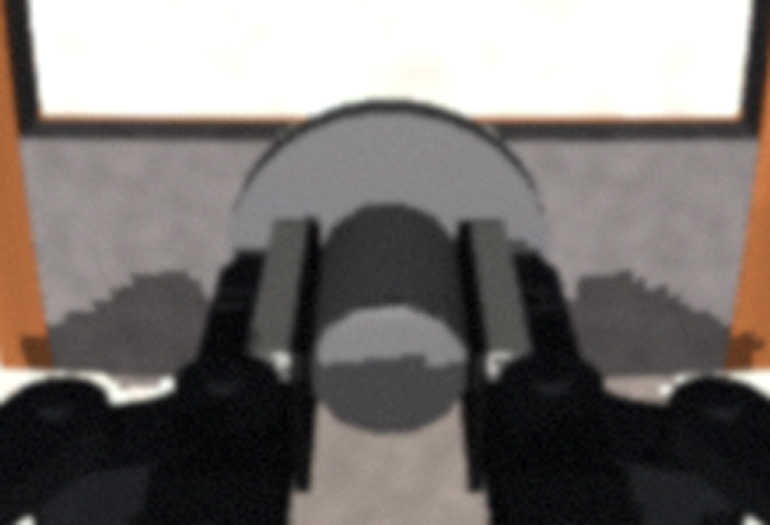

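```bash
cat >> h.py <<'E'
def flange(tag):
    f,X,ok=load(tag); Y=(X-BO)@np.stack([XBX,YBX,[0,0,1]],1)*1000
    rr=np.hypot(Y[...,0]-80,Y[...,1]); k=ok&(rr>13)&(rr<23)&(Y[...,2]<58)&(Y[...,2]>40); A=Y[k]
    C=np.c_[A[:,:2]-[80,0],np.ones(len(A))]; s=np.linalg.lstsq(C,A[:,2],rcond=None)[0]
    k2=ok&(Y[...,0]>70)&(Y[...,0]<100)&(abs(Y[...,1])>35)&(abs(Y[...,1])<58)&(Y[...,2]<50)
    k3=ok&(Y[...,0]>20)&(Y[...,0]<50)&(abs(Y[...,1])<45)&(Y[...,2]<52)
    print(tag,"flange top",len(A),s[2].round(2),"tilt deg",np.degrees(s[:2]).round(2),"box top",np.median(Y[k2][:,2]).round(2),"board",np.median(Y[k3][:,2]).round(2))
E
python3 - <<'E'
from h import *
flange("press")
S=bpt(80,0,44)+[0,0,.034]
hit=robot.move_l(S+[0,0,-.008],RS,.012,stop_force=30); 
d=np.array(robot.get_tcp_pos())-S
print(hit,"dz %.2f"%(d[2]*1000),np.round(robot.get_ft_force(),1),robot.get_time_s()); robot.pause(.1)
wshot("press2"); flange("press2")
E
```

```text
press flange top 1565 49.96 tilt deg [1.42 0.22] box top 43.49 board 43.47
True dz 0.32 [-0.9 -0.5  6. ] 32.4
press2 flange top 1571 49.86 tilt deg [1.01 0.11] box top 43.5 board 43.45
```

Both 30 N pushes stopped at the same height with the flange 6.4 mm above the box top, so the pin has bottomed. I'll release and check.

Run:
```python
from h import *
S=bpt(80,0,44)+[0,0,.034]
robot.move_l(S+[0,0,.0003],RS,.02)
robot.gripper_open(); robot.pause(.2)
tp=np.array(robot.get_tcp_pos()); robot.move_l(tp+[0,0,.10],RS,.1)
robot.move_ptp(np.array([.54,.19,.27]),rv(toolR(axes(YB,0),-1))); robot.pause(.2); wshot("end"); flange("end")
f,X,ok=load("end"); Y=(X-BO)@np.stack([XBX,YBX,[0,0,1]],1)*1000
for t,(a,b,c,d) in dict(tongue=(-56,-45,-45,45),free=(40,54,-45,45),lip=(-96,-68,-60,60)).items():
    k=ok&(Y[...,0]>a)&(Y[...,0]<b)&(Y[...,1]>c)&(Y[...,1]<d)&(Y[...,2]<60); print(t,np.median(Y[k][:,2]))
k=ok&(abs(Y[...,0]-80)<16)&(abs(Y[...,1])<16)&(Y[...,2]>74)&(Y[...,2]<90); print("knob",np.median(Y[k],0))
k=ok&(np.hypot(Y[...,0]-80,Y[...,1])<30)&(Y[...,2]>47.5)&(Y[...,2]<53); print("flange circ",cv2.minEnclosingCircle(Y[k][:,:2].astype(np.float32)))
cv2.imwrite("pics/end_c.png",cv2.resize(cv2.convertScaleAbs(f['p'][40:220,200:430,::-1],alpha=1.5),None,fx=3,fy=3,interpolation=2))
p,d=robot.grab_frame("scene");cv2.imwrite("pics/sc_end.png",p[:,:,::-1])
print(robot.get_time_s())
```

```text
end flange top 744 49.74 tilt deg [ 0.02 -0.25] box top 43.55 board 43.51
tongue 43.42534027450334
free 43.52337348940263
lip 43.41758139611366
knob [ 7.89145515e+01 -6.94340891e-02  7.95495400e+01]
flange circ ((79.82518005371094, 0.49278274178504944), 25.56925392150879)
36.6083
```

View pics/end_c.png

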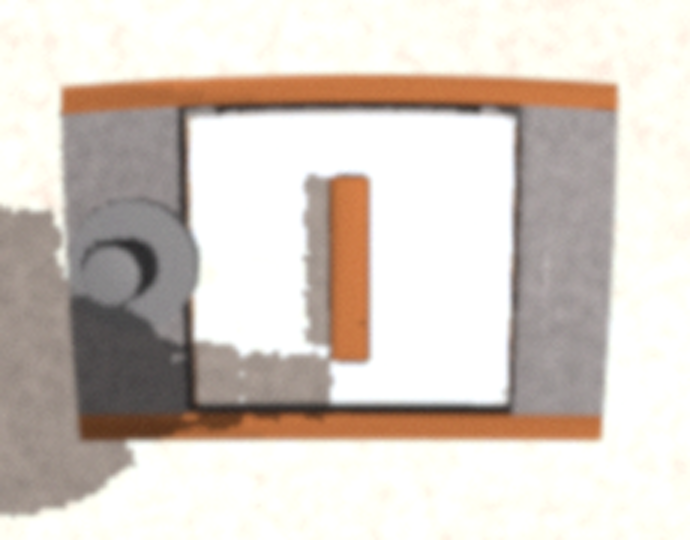

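View pics/sc_end.png

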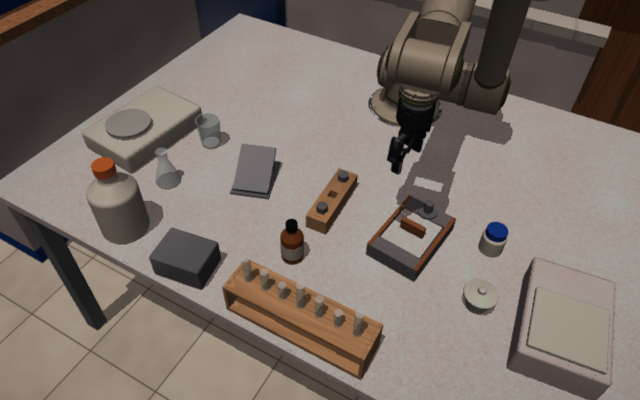

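```bash
python3 -c "
from bench import robot
print(robot.get_ft_force()); print(robot.sign_off()); print(robot.get_time_s())"
```

```text
[ 0.127722   -0.33363323  0.00817155]
the job is handed in; nothing more can be done
None
the job is handed in; nothing more can be done
```

The box is closed and the taper pin is home in its socket; I handed the job in at about 37 s of the 67 s allowed. `sign_off()` reports no verdict, so the results below are my own checks.

- **Board:** I gripped it by the rib and slid its tongue under the lip at a 25° slant. Lowered flat, it sits level with the box top to about 0.1 mm at both ends. It lies 1.5 mm towards the groove, within its 2 mm play.
- **Pin:** It stopped 4.4 mm high when set in gently, then two pushes that each stopped at 30 N both ended at the same height. After release it stands upright. The flange's upper face is 6.2 mm above the box top for a 6 mm flange, so it is down within measuring error. It overlaps the board's edge by about 3.5 mm.
- **Rest of the bench:** The stoppers, bottle, glassware, jar and crucible look untouched in the last picture. The gripper is clear of everything and reads about zero force.

**Unexplained force:** During the last 4° of lowering I read a sideways force of about 5 N on the board, although the images showed clear gaps at both ends. I moved the board about 1 mm towards the groove before lowering it flat. Even so, about 4–5 N was still there when I let go. The board showed no ill effect afterwards.

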